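Stow the press spacer in its corner pocket

TASK

The van is about to drive off, so stow the hand press's loose steel spacer plate. With your fingertips push it sideways flat against the low steel rail along the drawer's right-hand wall, well before the pocket, then keep it against the rail while you slide it along towards the robot into the corner pocket, under the strap, until it is fully home against the drawer's front wall. Only push it along the floor: do not lift or tip it, leave the funnel, marker tents and caliper where they are, and finish clear of everything.

Things in the scene. Friction and masses are not known exactly. Their poses are not given: they have to be found in the camera images.
- spacer: Flat rectangular steel spacer plate with two 8 mm bolt holes: 60 mm long (its x), 40 mm wide (its y), 10 mm thick, 130 to 250 g, lying flat and loose on the drawer floor. Origin: centre of its underside. Its long axis starts within about 35 degrees of the rail's direction.
- drawer: Fixed lift-out kit drawer of green enamelled steel on the worktop, slightly turned. Origin: centre of its underside, on the worktop. x runs from the front wall (nearest the robot) to the back wall, y to its left, z up. Inside 340 mm (x) by 450 mm (y); floor top 6 mm above the origin, tops of the walls 40 mm, front panel 44 mm. Front wall's inner face at x = -170 mm.
- rail_end (a point): Back end of the low steel rail, on its pinning face at floor level; axes as the drawer's. The rail is a straight bar along the right-hand (-y) wall, 10 mm wide, 14 mm above the floor, running 270 mm from here towards -x to the front wall. Its pinning face looks to +y.
- mouth (a point): Middle of the pocket's mouth, at floor level; axes as the drawer's. The pocket lies from here to -x: 43.5 mm wide between the rail and a cheek bar 14 mm high, 46 mm deep to the front wall. The cheek flares 30 degrees away from the rail for 19 mm on the +x side of the mouth. A flat hold-down strap crosses it 16 to 32 mm inside the mouth, underside 14 mm and top 17 mm above the floor.
- home (a point): Where the middle of the spacer's underside is when the spacer is fully home in the pocket: touching the front wall and the rail, long axis along x. Axes as the drawer's. The front 30 mm of the spacer then reach to the strap and under it; its rear 30 mm stick out clear towards +x.
- press (a point): Middle of the foot of the cast-iron hand press bolted in the drawer's front left corner (nearest the robot), at floor level. It fills about 55 mm either side of this point in x and y, up to 250 mm high with its raised lever. Keep clear.
- funnel: Squat copper funnel standing mouth down, 72 mm across, 58 mm high, 90 g, left of the work. Origin: centre of its underside. Leave alone.
- tent_a: Yellow plastic marker tent, an A-shaped folded sheet, footprint about 54 by 66 mm, 58 mm high, 50 g. Origin: centre of its underside. Leave alone.
- tent_b: A second yellow marker tent, the same as the first. Leave alone.
- caliper: Steel folding caliper lying flat with its bowed legs along its x, about 105 by 66 mm, 12 mm high, 120 g. Origin: under its middle. It lies near the drawer's front wall, left of the pocket. Leave alone.
Not all that is in view belongs to the job. What is shaped like the spacer but black is not meant.

How it is judged:
By the outcome, as a careful person would: the job done as asked, in the order asked, and still so for the second after the job is handed in, with the robot touching nothing.
It also fails if it takes over 64 s, if anything falls off the work surface, if the arm or the gripper's body presses on something with over 40 N, if the wrist force passes 120 N, or if a joint passes its speed limit or range.

ROBOT

A 6-joint arm with a two-finger parallel gripper is mounted at the origin on the work surface. World frame = base frame: x ahead of the robot, y to its left, z up, the work surface at z = 0. Lengths are in m, angles in rad, forces in N, time in s.
With the tool pointing down it reaches from about 0.3 to 0.825 m from the base axis. Payload 5.4 kg.
Tool frame: the origin (TCP) lies at the very end of the fingers, on their centre line; the grasp point (between the pads) lies 19 mm behind it; z points along the fingers, y is the direction in which the jaws open and shut (so a half turn about z gives the same grasp; the last joint's range is limited). The gripper opens to 92 mm and grips with 3 to 60 N. Pads are 20 mm wide; open, the fingers measure 128 mm over their backs; the gripper's body (75 mm by 189 mm) begins 69 mm behind the grasp point.
Start: joints at [-0.21, 0.158, 1.597, -0, 1.386, -0.21], TCP at [0.575, -0, 0.215] pointing down, gripper open.
Joint ranges: [-2.91, 2.91], [-0.94, 2.29], [0.18, 2.7], [-1.29, 4.43], [0.17, 2.64], [-3, 3]. Speed limits (rad/s): [2.57, 2.57, 3.14, 3.14, 3.14, 3.14].

INTERFACE

Orientations are given as a unit quaternion [x, y, z, w].
In Python, from plant import readout, eyes, workorder gives the robot as it stands.
- The arm moves only by the tool step_arm, never from a script. Its argument "motion" is a list of rows, each a list of 3 entries, a list of its own where there are three numbers: the shift along the tool's x, y, z in cm, then the turn, a rotation vector about the tool's x, y, z in degrees, then the finger opening in cm, from 0 to 9.19. A call has 1 to 12 rows; each row is the pose to reach, as a shift and turn from the pose commanded when the call began, along the tool's axes at that moment; what a row does not reach only later rows make up. A row lasts 1/10 s, in which the tool goes at most 50 mm and 8.59 degrees, less where a joint would pass 70% of its speed; a pose out of reach is approached as far as the arm can. A call with a gripper value outside its range is refused whole. The fingers move at their own pace and stop on an object; "force" is the grip in N (left out, the last holds). Time passes only in rows, so rows that repeat a pose let the fingers close. It gives the time, the measured TCP pose, the force and the opening at its end, in the units of the state.
- readout.sense(): the state, without advancing time (a new reading comes with each control period).
- eyes.snapshot(name): name is "scene" or "side" or "wrist"; returns a dict with "color" (400x640x3 uint8, red, green, blue), "fx", "fy", "cx", "cy" (pixels), "R" (3x3) and "t" (3): a world point X has camera coordinates R X + t. Camera axes: x right, y down, z forward; pixel columns grow to the right and rows downward; lengths in m; the calibration is good to about 2 mm. A picture is of the moment at which its call begins. There is no depth.
- workorder.sign_off(): hands the job in, once; it reports no verdict.
The state is a dict: "time_s": time; "q": joint angles; "qd": joint speeds; "joint_efforts": joint torques, N m; "tool_pos": TCP position; "ee_rot": TCP orientation; "force": force on the tool from outside, world axes, zero at the start; "moment": the same for the moment, N m; "opening": finger opening in m.
Only numpy, scipy, OpenCV 4.12 (cv2) and the standard library are available. Lean on these libraries where they do the work, as an engineer would, in place of code of your own. Each camera call takes 0.05 s, during which the arm holds its last target. There are 200 camera calls.

## Working session

There is one attempt and no reset: what is moved stays moved. The work goes in short steps, Python scripts to look and compute and a tool call to move; the robot and the scene stay as the last step left them, time stands still between calls to the robot, and variables do not carry over. Pictures are saved under pics/ and viewed, about 8 in all and at most 12, crops included, and the job is handed in when it is done.

Besides the shell and the picture viewer there is one more tool, called as name(argument=value, ...), one argument or row to a line, values as JSON. step_arm: Moves the arm, as the interface text tells. Its arguments: {"type":"object","properties":{"motion":{"type":"array","items":{"type":"array"}},"force":{"type":"number"}},"required":["motion"]}

```bash
ls; mkdir -p pics
python3 - <<'E'
from plant import readout, eyes
import cv2, json, numpy as np
for n in ["scene","side","wrist"]:
    s=eyes.snapshot(n); cv2.imwrite(f"pics/{n}0.png",s["color"][:,:,::-1])
    np.savez(f"pics/{n}0.npz",**s)
    print(n,s["fx"],s["fy"],s["cx"],s["cy"],np.round(s["R"],3).tolist(),np.round(s["t"],3))
print(readout.sense())
E
```

```text
pics
scene 487.4232537162875 487.4232537162875 321.91244829176435 197.1539788951646 [[-0.873, 0.488, 0.017], [0.28, 0.53, -0.8], [-0.399, -0.694, -0.599]] [ 0.562 -0.083  1.449]
side 500.34262822533185 500.34262822533185 317.95689506651445 197.36808798407205 [[0.776, -0.63, 0.022], [-0.29, -0.388, -0.875], [0.56, 0.673, -0.484]] [-0.518  0.184  0.926]
wrist 307.5019515027049 307.5019515027049 318.30719580052335 196.8558730038145 [[1.0, -0.001, -0.002], [-0.0, -0.966, 0.257], [-0.002, -0.257, -0.966]] [-0.573 -0.029  0.391]
{'time_s': 0.15, 'q': array([-2.10123210e-01,  1.58881274e-01,  1.59789985e+00, -2.43457173e-05,
        1.38621526e+00, -2.10075862e-01]), 'qd': array([-0.00049383, -0.00081174, -0.00548357, -0.00087876,  0.00114494,
       -0.00118758]), 'joint_efforts': array([ 3.99315013e-04, -3.85916662e+01, -3.22434962e+01,  7.02334754e-02,
        3.51220253e-02, -9.48688057e-05]), 'tool_pos': array([5.74528647e-01, 5.81546821e-05, 2.13879629e-01]), 'ee_rot': array([ 7.07121761e-01,  7.07091452e-01, -3.91913974e-04, -5.82377386e-04]), 'force': array([ 0.2279714 , -0.16720971, -0.49021862]), 'moment': array([-0.00727181,  0.01517895,  0.05388707]), 'opening': 0.09201524752022087}
```

View pics/scene0.png

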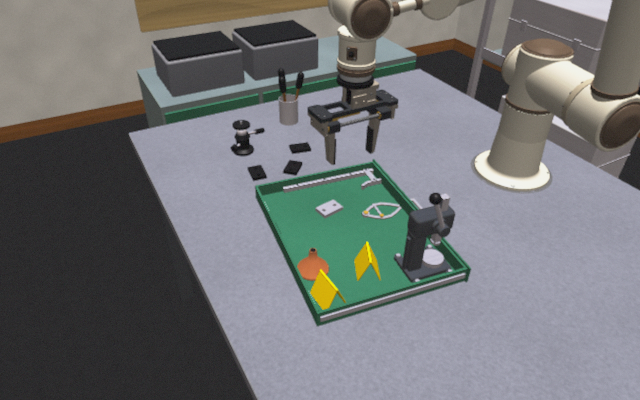

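View pics/wrist0.png

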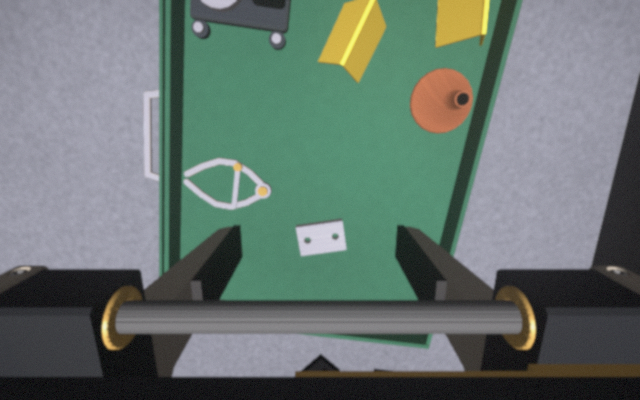

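View pics/side0.png

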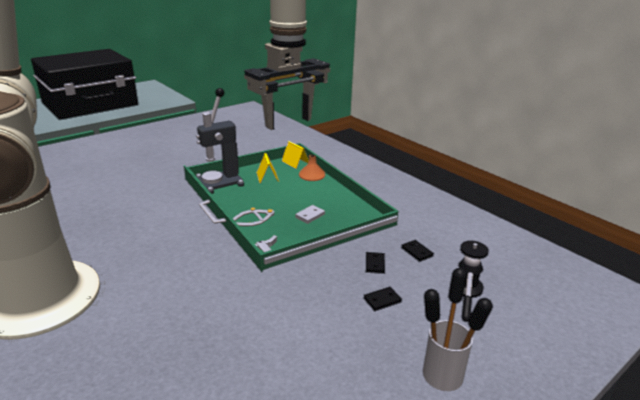

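The scene view shows the spacer at about (329,208), with the rail running (285,188) to (380,172) and the pocket near (372,178). In the wrist view the spacer is at (321,238) and the fingers hide the rail. In the side view the pocket is at (266,243). I'll measure the spacer and drawer roughly, then look at the rail from above.

```bash
cat > h.py <<'E'
import numpy as np, cv2
from plant import readout, eyes
def snap(n,f=None):
    s=eyes.snapshot(n)
    if f: cv2.imwrite(f"pics/{f}.png",s["color"][:,:,::-1]); np.savez(f"pics/{f}.npz",**s)
    return s
def ray(s,px,z):
    px=np.atleast_2d(np.asarray(px,float)); R,t=s["R"],s["t"]
    d=np.c_[(px[:,0]-s["cx"])/s["fx"],(px[:,1]-s["cy"])/s["fy"],np.ones(len(px))]@R
    C=-R.T@t
    return C+d*((z-C[2])/d[:,2])[:,None]
def proj(s,X):
    c=np.atleast_2d(X)@s["R"].T+s["t"]
    return np.c_[c[:,0]/c[:,2]*s["fx"]+s["cx"],c[:,1]/c[:,2]*s["fy"]+s["cy"]]
def bright(s,lo=130):
    h=cv2.cvtColor(s["color"],cv2.COLOR_RGB2HSV)
    return ((h[...,1]<60)&(h[...,2]>lo)).astype(np.uint8)
def spacer(s,guess,z=.016,lo=130):
    """contour of the bright blob round the guessed pixel -> metric min-area rectangle on plane z"""
    cs,_=cv2.findContours(bright(s,lo),cv2.RETR_EXTERNAL,cv2.CHAIN_APPROX_NONE)
    c=max((c for c in cs if cv2.contourArea(c)>30),key=lambda c:cv2.pointPolygonTest(c,tuple(map(float,guess)),True))
    P=ray(s,c[:,0],z)[:,:2]
    r=cv2.minAreaRect((P*1000).astype(np.float32))
    (x,y),(w,h),a=r
    if w<h: w,h,a=h,w,a+90
    return np.round([x,y,w,h,(a+90)%180-90],1)
E
python3 - <<'E'
from h import *
for n,g in [("scene",(329,208)),("wrist",(321,247)),("side",(311,213))]:
    s=dict(np.load(f"pics/{n}0.npz")); print(n,spacer(s,g))
s=dict(np.load("pics/scene0.npz"))
print(ray(s,[[285,188],[380,172]],.02).round(3), ray(s,[[257,188],[375,163],[467,270],[320,319]],.04).round(3))
a=s["color"][150:260,240:480,::-1]; b=dict(np.load("pics/side0.npz"))["color"][190:280,200:400,::-1]
cv2.imwrite("pics/c0.png",cv2.vconcat([cv2.resize(a,(720,330),interpolation=3),cv2.resize(b,(720,270),interpolation=3)]))
E
```

```text
scene [ 292.5  -36.4 1357.6 1322.6  -89.9]
wrist [576.1 -81.5  62.5  42.6   8.6]
side [576.2 -82.   61.   42.7   7.5]
[[ 0.646 -0.202  0.02 ]
 [ 0.373 -0.146  0.02 ]] [[ 0.722 -0.211  0.04 ]
 [ 0.378 -0.167  0.04 ]
 [ 0.442  0.28   0.04 ]
 [ 0.786  0.245  0.04 ]]
```

step_arm(
  motion=[
    [[-3,0,-1],[0,0,0],9.19],
    [[-6,0,-2],[0,0,0],4],
    [[-9,0,-2],[0,0,0],0],
    [[-9,0,-2],[0,0,0],0],
    [[-9,0,-2],[0,0,0],0],
    [[-9,0,-2],[0,0,0],0],
    [[-9,0,-2],[0,0,0],0],
  ],
)

```text
time_s: 0.85
tool_pos: [0.5749, -0.0889, 0.2344]
ee_rot: [0.707, 0.708, -0.0, -0.0]
force: [-0.3, 0.5, -0.1]
opening: 0.0459
```

Run:
```python
from h import *
s=snap("wrist","w1")
```

```text
(no output)
```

View pics/w1.png

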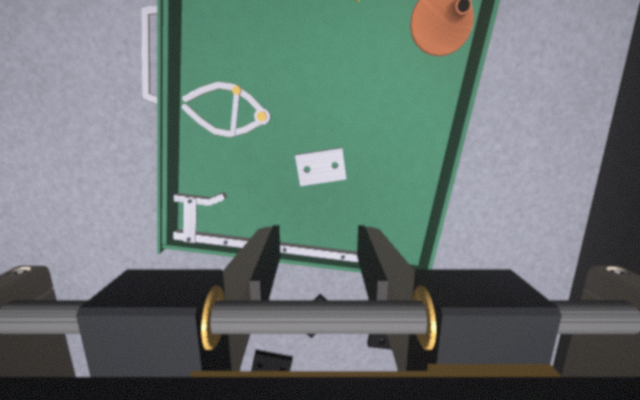

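View pics/c0.png

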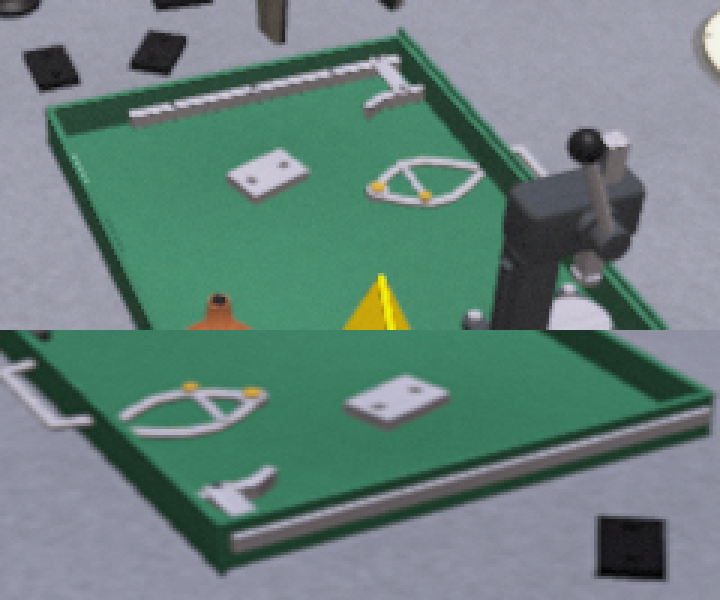

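Picture 4 (w1) shows the rail running from (175,237) to (358,258), the strap in columns 182–197, the cheek from (174,198) to (226,196), and the spacer at (321,167). I'll fit the rail face and pocket from it.

Run:
```python
from h import *
s=dict(np.load("pics/w1.npz")); m=bright(s,140)
def edge_sub(col,r0,r1): # subpixel max gradient row (dark->bright going down)
    g=cv2.GaussianBlur(s["color"][...,0].astype(np.float32),(3,3),0)[r0:r1,col]  # red: green floor low
    d=np.diff(g); i=int(d.argmax()); 
    if 0<i<len(d)-1:
        a,b,c=d[i-1:i+2]; o=.5*(a-c)/(a-2*b+c+1e-9)
    else:o=0
    return r0+i+.5+o
pts=[]
for c in list(range(205,240))+list(range(286,354)):
    y0=int(237+(c-175)*21/183); pts.append((c,edge_sub(c,y0-10,y0+6)))
P=ray(s,pts,.020)[:,:2]*1000
for _ in range(3):
    k=np.polyfit(P[:,0],P[:,1],1); r=P[:,1]-np.polyval(k,P[:,0]); P=P[abs(r)<max(1,1.5*r.std())]
print("rail slope deg",np.degrees(np.arctan(k[0])),"y at x=500",np.polyval(k,500),r.std(),len(P))
th=np.arctan(k[0]); 
print("spacer",spacer(s,(321,160)))
for nm,px,z in [("strap L/R mid",[(182,220),(197,220)],.023),("rail back end",[(358,254)],.02),("rail front",[(174,234)],.02),("cheek in front/flare tip",[(176,202),(205,203),(226,199)],.02),("front wall floor line",[(181,100),(178,170)],.006),("wall top inner",[(166,100),(164,200)],.044)]:
    X=ray(s,px,z)[:,:2]*1000; 
    ex=np.array([np.cos(th),np.sin(th)]); ey=np.array([-np.sin(th),np.cos(th)])
    o=np.array([500,np.polyval(k,500)])
    print(nm,X.round(1).tolist(),"rail coords",np.c_[(X-o)@ex,(X-o)@ey].round(1).tolist())
a=cv2.resize(s["color"][180:275,160:370,::-1],None,fx=3.8,fy=3.8,interpolation=3); cv2.imwrite("pics/c1.png",a)
```

```text
rail slope deg -7.645907519864791 y at x=500 -183.55387367558305 0.25564810553626816 103
spacer [576.1 -80.8  62.4  43.1   8.7]
strap L/R mid [[394.5, -150.2], [414.2, -150.2]] rail coords [[-109.0, 19.0], [-89.5, 21.7]]
rail back end [[627.6, -200.0]] rail coords [[128.7, 0.7]]
rail front [[380.1, -171.0]] rail coords [[-120.5, -3.5]]
cheek in front/flare tip [[388.1, -126.5], [425.7, -127.8], [453.5, -122.4]] rail coords [[-118.5, 41.7], [-81.0, 45.4], [-54.2, 54.5]]
front wall floor line [[403.1, 1.0], [389.1, -86.8]] rail coords [[-120.6, 170.0], [-122.7, 81.2]]
wall top inner [[402.5, -0.7], [385.3, -117.1]] rail coords [[-121.0, 168.2], [-122.5, 50.6]]
```

View pics/c1.png

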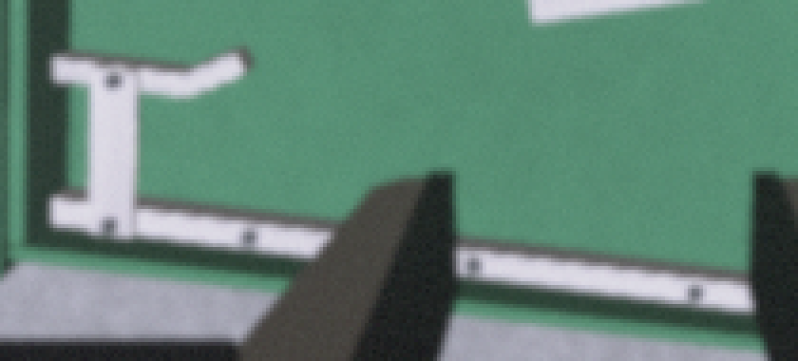

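The measurements agree with the given sizes. Rail yaw is -7.65°. In rail coordinates (u along, v off the rail, origin at x=500) the front wall is at u≈-122, the mouth at ≈-76, home at (-92, 20) and the spacer at (62, 112), turned 16° to the rail. Next I align the tool with the drawer and go in behind the spacer with the fingers shut.

step_arm(
  motion=[
    [[2,0.3,3],[0,0,2.5],0],
    [[4,0.6,7],[0,0,5],0],
    [[6.2,0.8,10],[0,0,7.65],0],
    [[6.2,0.8,13],[0,0,7.65],0],
    [[6.2,0.8,16],[0,0,7.65],0],
    [[6.2,0.8,18],[0,0,7.65],0],
    [[6.2,0.8,18],[0,0,7.65],0],
    [[6.2,0.8,18],[0,0,7.65],0],
    [[6.2,0.8,18],[0,0,7.65],0],
  ],
)

```text
time_s: 1.8
tool_pos: [0.5843, -0.0281, 0.0564]
ee_rot: [0.753, 0.658, 0.001, 0.001]
force: [0.2, 0.1, 1.0]
opening: 0.0004
```

```bash
cat >> h.py <<'E'
th=np.radians(-7.65); O=np.array([500,-183.55]); A=np.array([[np.cos(th),np.sin(th)],[-np.sin(th),np.cos(th)]])
uv=lambda X:(A@(np.asarray(X)[:2]-O)).round(1)
E
python3 - <<'E'
from h import *
st=readout.sense(); print(uv(st["tool_pos"]*1000),st["tool_pos"],st["opening"])
snap("wrist","w2");
E
```

```text
[ 62.9 165.3] [ 0.5843297  -0.0281251   0.05643223] 0.00039560336404557267
```

View pics/w2.png

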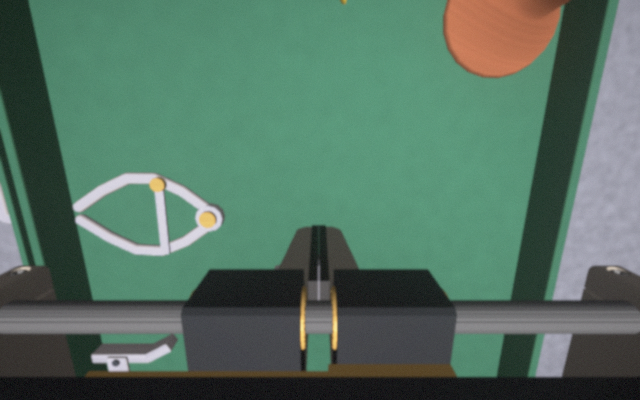

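Picture 6 (w2) shows the fingers shut, with the tips narrow (about 12 mm across the jaw axis) near (320,230). The caliper at (150,215) and the funnel at (505,30) are well clear. I'll open the jaws to 3 cm for a wide two-tip pusher and go down.

step_arm(
  motion=[
    [[0,0,1],[0,0,0],3],
    [[0,0,2.5],[0,0,0],3],
    [[0,0,4],[0,0,0],3],
    [[0,0,4.6],[0,0,0],3],
    [[0,0,4.6],[0,0,0],3],
    [[-1,0,4.6],[0,0,0],3],
    [[-1.5,0,4.6],[0,0,0],3],
    [[-2,0,4.6],[0,0,0],3],
    [[-2.5,0,4.6],[0,0,0],3],
    [[-3,0,4.6],[0,0,0],3],
  ],
)

```text
time_s: 2.85
tool_pos: [0.5789, -0.0583, 0.0086]
ee_rot: [0.753, 0.658, 0.0, 0.0]
force: [1.5, 0.3, -0.6]
opening: 0.03
```

Run:
```python
from h import *
st=readout.sense(); print(uv(st["tool_pos"]*1000),st["tool_pos"],st["opening"],st["force"],st["q"])
a=snap("scene","s3")["color"][150:250,260:440,::-1]; b=snap("side","d3")["color"][190:280,210:390,::-1]
cv2.imwrite("pics/c3.png",cv2.vconcat([cv2.resize(a,(594,330),interpolation=3),cv2.resize(b,(594,270),interpolation=3)]))
```

```text
[ 61.6 134.7] [ 0.57894954 -0.05826371  0.00862823] 0.030019815368292155 [ 1.51011562  0.33112488 -0.60521841] [-3.07906821e-01  4.20428751e-01  1.71822667e+00  1.30836640e-04
  1.00283255e+00 -1.74176262e-01]
```

View pics/c3.png

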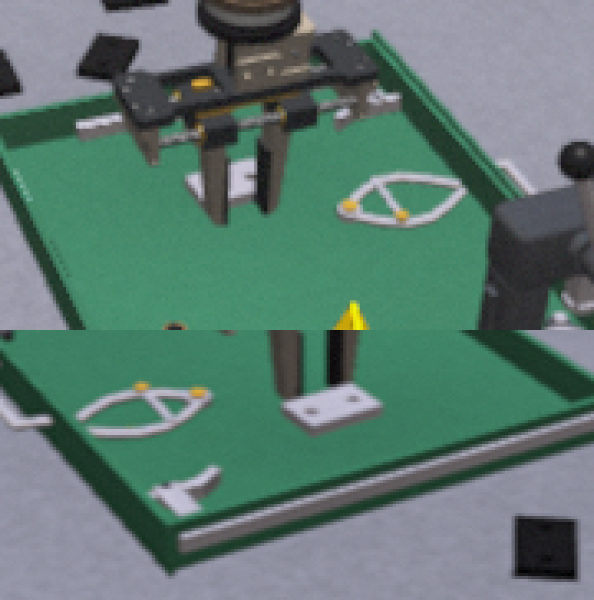

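Picture 7 (c3) shows both fingertips on the spacer's far long side, with the plate already turning square and still flat. I keep pushing and track it from the side camera.

step_arm(
  motion=[
    [[-0.6,0,-0.1],[0,0,0],3],
    [[-1.2,0,-0.1],[0,0,0],3],
    [[-1.8,0,-0.1],[0,0,0],3],
    [[-2.4,0,-0.1],[0,0,0],3],
    [[-3,0,-0.1],[0,0,0],3],
    [[-3.6,0,-0.1],[0,0,0],3],
    [[-4.2,0,-0.1],[0,0,0],3],
    [[-4.8,0,-0.1],[0,0,0],3],
    [[-5.4,0,-0.1],[0,0,0],3],
    [[-6,0,-0.1],[0,0,0],3],
    [[-6.5,0,-0.1],[0,0,0],3],
    [[-7,0,-0.1],[0,0,0],3],
  ],
)

```text
time_s: 4.15
tool_pos: [0.5696, -0.1275, 0.0096]
ee_rot: [0.753, 0.658, 0.0, 0.0]
force: [0.5, 2.1, 1.4]
opening: 0.0299
```

```bash
cat >> h.py <<'E'
def rep(n="side",f=None,lo=130):
    """state and, from the bright blob nearest u,v of the tip, the spacer"""
    st=readout.sense(); T=st["tool_pos"]*1000
    print("tip uv",uv(T),"z",T[2].round(1),"F",(A@st["force"][:2]).round(1),st["force"][2].round(1))
    s=snap(n,f); return st,s
def blob(s,u,v,lo=130):
    X=np.r_[(A.T@np.array([u,v])+O)/1000,.016]; r=spacer(s,proj(s,X)[0],lo=lo)
    print("spacer uv",uv(r[:2]),"size",r[2:4],"rel deg",round(r[4]+7.65,1))
E
python3 - <<'E'
from h import *
st,s=rep("side","d4"); T=uv(st["tool_pos"]*1000); blob(s,T[0],T[1]-30)
E
```

```text
tip uv [61.6 64.8] z 9.6 F [0.3 2.1] 1.4
spacer uv [56.1 36.1] size [62.6 38.5] rel deg 0.4
```

The spacer is square to the rail, about 15 mm off it. I close the gap slowly.

step_arm(
  motion=[
    [[-0.4,0,0],[0,0,0],3],
    [[-0.8,0,0],[0,0,0],3],
    [[-1.1,0,0],[0,0,0],3],
    [[-1.3,0,0],[0,0,0],3],
    [[-1.4,0,0],[0,0,0],3],
    [[-1.5,0,0],[0,0,0],3],
    [[-1.6,0,0],[0,0,0],3],
    [[-1.6,0,0],[0,0,0],3],
  ],
)

```text
time_s: 5.0
tool_pos: [0.5676, -0.1423, 0.0096]
ee_rot: [0.753, 0.658, 0.0, -0.0]
force: [0.1, 5.1, 0.5]
opening: 0.0303
```

Run:
```python
from h import *
st,s=rep("side","d5"); T=uv(st["tool_pos"]*1000); blob(s,T[0],T[1]-30)
```

```text
tip uv [61.5 49.9] z 9.6 F [-0.6  5.1] 0.5
spacer uv [56.  28.7] size [62.6 23.1] rel deg 1.2
```

The force is rising at v=49.9 (about 50 expected), so the plate is meeting the rail. I press a little more to seat it.

step_arm(
  motion=[
    [[-0.1,0,0],[0,0,0],3],
    [[-0.2,0,0],[0,0,0],3],
    [[-0.3,0,0],[0,0,0],3],
    [[-0.3,0,0],[0,0,0],3],
  ],
)

```text
time_s: 5.45
tool_pos: [0.5675, -0.1426, 0.0095]
ee_rot: [0.753, 0.658, 0.002, -0.002]
force: [2.4, 14.1, 3.9]
opening: 0.03
```

Run:
```python
from h import *
rep("side","d5b")
```

```text
tip uv [61.4 49.6] z 9.5 F [ 0.5 14.2] 3.9
```

The plate is pinned against the rail at 14 N, front end about 100 mm before the mouth. I back off, lift, turn the tool 90° so that both tips sit behind the plate's rear end with the camera looking over the plate, and take a look.

step_arm(
  motion=[
    [[1,0,0],[0,0,0],3],
    [[1.5,0,-1],[0,0,0],3],
    [[1.5,0,-4],[0,0,0],2],
    [[1,2,-6],[0,0,-8],1.2],
    [[0,5.4,-6],[0,0,-20],1.2],
    [[-2.1,5.4,-6],[0,0,-90],1.2],
    [[-2.1,5.4,-6],[0,0,-90],1.2],
    [[-2.1,5.4,-6],[0,0,-90],1.2],
    [[-2.1,5.4,-6],[0,0,-90],1.2],
    [[-2.1,5.4,-6],[0,0,-90],1.2],
    [[-2.1,5.4,-6],[0,0,-90],1.2],
    [[-2.1,5.4,-6],[0,0,-90],1.2],
  ],
)

```text
time_s: 6.7
tool_pos: [0.618, -0.1747, 0.0705]
ee_rot: [0.178, 0.984, -0.001, 0.0]
force: [0.7, 0.2, -0.6]
opening: 0.0121
```

Run:
```python
from h import *
st,s=rep("wrist","w6"); print(st["q"].round(2),st["ee_rot"],st["opening"])
```

```text
tip uv [115.8  24.5] z 70.5 F [0.7 0.3] -0.6
[-0.46  0.47  1.51 -0.    1.16 -1.67] [ 1.78296871e-01  9.83976341e-01 -7.82169276e-04  4.18334075e-04] 0.01208234466414621
```

View pics/w6.png

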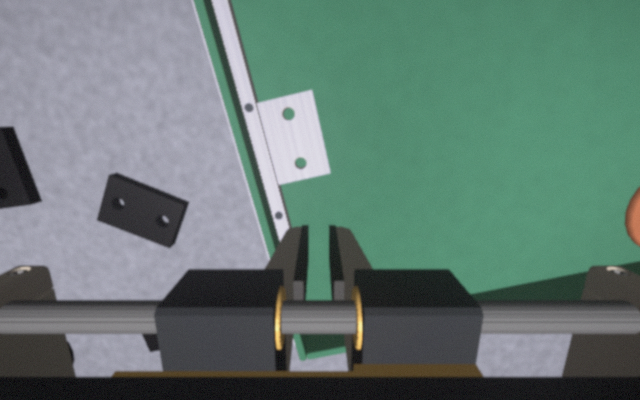

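Picture 8 (w6) shows the spacer flat along the rail. Its rear corners are at (281,184) and (330,173), and the tips at about (318,235) sit behind it. The turn is still about 13° short, so I finish it and check the distance.

step_arm(
  motion=[
    [[0,0,0],[0,0,-6.4],1.2],
    [[0,0,1],[0,0,-12.8],1.2],
    [[0,0,3],[0,0,-12.8],1.2],
    [[0,0,5],[0,0,-12.8],1.2],
    [[0,0,6],[0,0,-12.8],1.2],
    [[0,0,6],[0,0,-12.8],1.2],
  ],
)

```text
time_s: 7.35
tool_pos: [0.6167, -0.1737, 0.0082]
ee_rot: [0.071, 0.997, 0.0, -0.001]
force: [-0.6, -0.0, 0.3]
opening: 0.012
```

Run:
```python
from h import *
s=dict(np.load("pics/w6.npz"))
for p in ray(s,[(281,184),(330,173),(312,90)],.016): print(uv(p*1000))
st=readout.sense(); print(uv(st["tool_pos"]*1000),st["tool_pos"],2*np.degrees(np.arctan2(st["ee_rot"][1],st["ee_rot"][0])))
```

```text
[86.6  1.6]
[86.6 39.2]
[26.8 39.6]
[114.3  25.3] [ 0.61665752 -0.17369021  0.00824312] 171.82222160351176
```

The plate's rear is at u=86.6, with its outer edge at v=39.4, so it is flush. Now I slide it along the rail with a slight drift towards the rail.

step_arm(
  motion=[
    [[0.8,0,-0.1],[0,0,-0.5],1.2],
    [[1.4,-0.02,-0.1],[0,0,-0.5],1.2],
    [[1.9,-0.04,-0.1],[0,0,-0.5],1.2],
    [[2.4,-0.06,-0.1],[0,0,-0.5],1.2],
    [[2.9,-0.08,-0.1],[0,0,-0.5],1.2],
    [[3.4,-0.1,-0.1],[0,0,-0.5],1.2],
    [[3.9,-0.12,-0.1],[0,0,-0.5],1.2],
    [[4.4,-0.14,-0.1],[0,0,-0.5],1.2],
    [[4.9,-0.16,-0.1],[0,0,-0.5],1.2],
    [[5.4,-0.18,-0.1],[0,0,-0.5],1.2],
  ],
)

```text
time_s: 8.35
tool_pos: [0.5638, -0.168, 0.0106]
ee_rot: [0.066, 0.998, 0.0, 0.0]
force: [2.8, 1.7, 1.8]
opening: 0.0119
```

Run:
```python
from h import *
st,s=rep("wrist","w7")
cv2.imwrite("pics/c7.png",cv2.resize(s["color"][0:300,150:490,::-1],None,fx=1.9,fy=1.9,interpolation=3))
```

```text
tip uv [61.1 23.9] z 10.6 F [2.5 2. ] 1.8
```

View pics/c7.png

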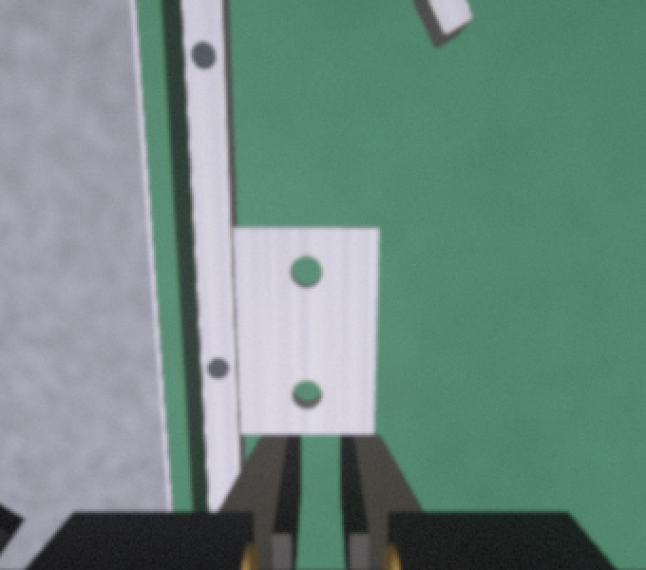

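Picture 9 (c7) shows the plate flush along the rail and square on both tips, with a steady 2 N towards the rail. I continue.

step_arm(
  motion=[
    [[0.6,-0.02,0],[0,0,0],1.2],
    [[1.1,-0.03,0],[0,0,0],1.2],
    [[1.6,-0.05,0],[0,0,0],1.2],
    [[2.1,-0.06,0],[0,0,0],1.2],
    [[2.6,-0.08,0],[0,0,0],1.2],
    [[3.1,-0.09,0],[0,0,0],1.2],
    [[3.6,-0.1,0],[0,0,0],1.2],
    [[4.1,-0.12,0],[0,0,0],1.2],
    [[4.6,-0.13,0],[0,0,0],1.2],
    [[5.1,-0.14,0],[0,0,0],1.2],
    [[5.6,-0.16,0],[0,0,0],1.2],
    [[6,-0.18,0],[0,0,0],1.2],
  ],
)

```text
time_s: 9.6
tool_pos: [0.5041, -0.162, 0.0107]
ee_rot: [0.066, 0.998, 0.0, 0.0]
force: [1.4, 1.2, 1.0]
opening: 0.0122
```

Run:
```python
from h import *
st,s=rep("wrist","w8")
cv2.imwrite("pics/c8.png",cv2.resize(s["color"][0:300,150:490,::-1],None,fx=1.9,fy=1.9,interpolation=3))
```

```text
tip uv [ 1.2 21.9] z 10.7 F [1.3 1.4] 1.0
```

View pics/c8.png

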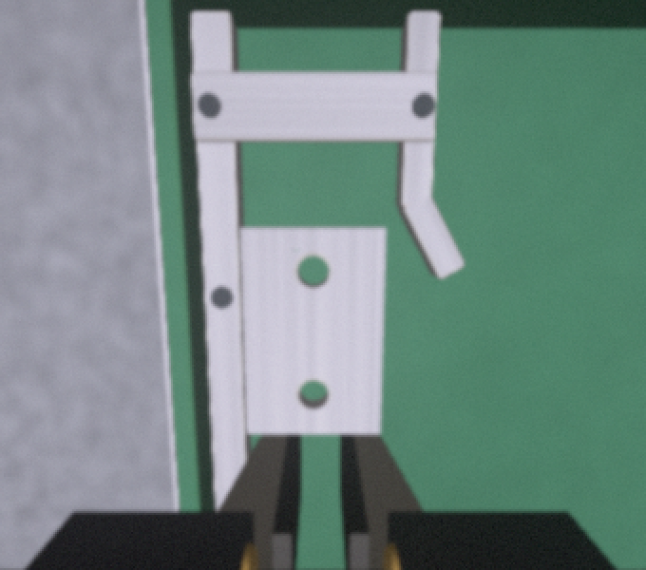

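Picture 10 (c8) shows the front edge at the mouth, flush to the rail, with clearance to the cheek. I go in under the strap.

step_arm(
  motion=[
    [[0.5,-0.01,0],[0,0,0],1.2],
    [[1,-0.02,0],[0,0,0],1.2],
    [[1.5,-0.03,0],[0,0,0],1.2],
    [[2,-0.04,0],[0,0,0],1.2],
    [[2.5,-0.05,0],[0,0,0],1.2],
    [[3,-0.06,0],[0,0,0],1.2],
    [[3.5,-0.07,0],[0,0,0],1.2],
    [[4,-0.08,0],[0,0,0],1.2],
    [[4.4,-0.09,0],[0,0,0],1.2],
    [[4.8,-0.1,0],[0,0,0],1.2],
    [[5,-0.1,0],[0,0,0],1.2],
    [[5.1,-0.1,0],[0,0,0],1.2],
  ],
)

```text
time_s: 10.85
tool_pos: [0.4534, -0.1562, 0.0105]
ee_rot: [0.066, 0.998, 0.0, -0.0]
force: [2.0, 0.5, -0.1]
opening: 0.0119
```

Run:
```python
from h import *
rep("side")
```

```text
tip uv [-49.8  20.9] z 10.5 F [1.9 0.8] -0.1
```

step_arm(
  motion=[
    [[0.1,0,0],[0,0,0],1.2],
    [[0.2,0,0],[0,0,0],1.2],
    [[0.3,0,0],[0,0,0],1.2],
    [[0.4,0,0],[0,0,0],1.2],
    [[0.5,0,0],[0,0,0],1.2],
    [[0.5,0,0],[0,0,0],1.2],
  ],
)

```text
time_s: 11.5
tool_pos: [0.4526, -0.1563, 0.012]
ee_rot: [0.067, 0.998, -0.001, 0.004]
force: [11.9, 1.9, -3.3]
opening: 0.0123
```

Run:
```python
from h import *
st,s=rep("wrist","w9")
cv2.imwrite("pics/c9.png",cv2.resize(s["color"][0:300,150:490,::-1],None,fx=1.9,fy=1.9,interpolation=3))
```

```text
tip uv [-50.6  20.7] z 12.0 F [11.5  3.5] -3.3
```

View pics/c9.png

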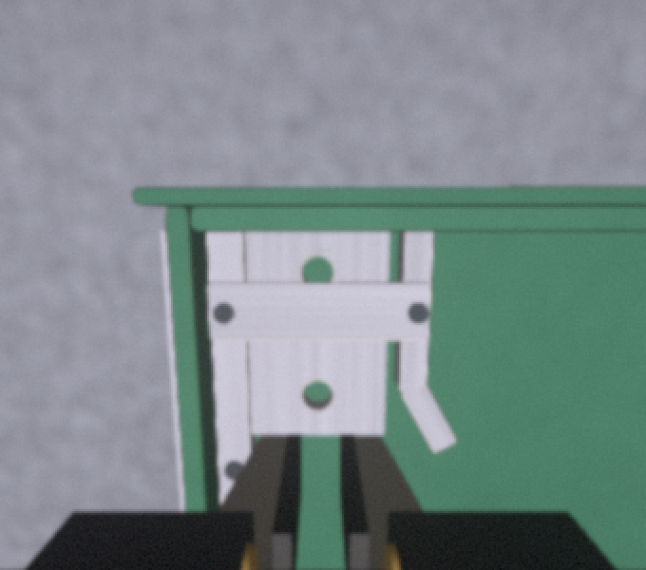

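Picture 11 (c9) shows the front edge against the front wall (row ~232), the plate flush to the rail and under the strap. I withdraw straight back and then up.

step_arm(
  motion=[
    [[-0.5,0,0],[0,0,0],1.2],
    [[-1.5,0,0],[0,0,0],1.2],
    [[-3,0,0],[0,0,0],1.2],
    [[-3,0,-2],[0,0,0],1.2],
    [[-3,0,-5],[0,0,0],1.2],
    [[-3,0,-9],[0,0,0],1.2],
    [[-3,0,-13],[0,0,0],1.2],
    [[-4,3,-15],[0,0,0],1.2],
    [[-4,3,-15],[0,0,0],1.2],
    [[-4,3,-15],[0,0,0],1.2],
  ],
)

```text
time_s: 12.55
tool_pos: [0.4924, -0.131, 0.1603]
ee_rot: [0.066, 0.998, -0.0, -0.0]
force: [-0.8, 0.1, -0.2]
opening: 0.012
```

Run:
```python
from h import *
st,w=rep("wrist","w10"); d=snap("side","d10"); s=snap("scene","s10")
a=cv2.resize(w["color"][0:300,100:540,::-1],(600,409),interpolation=3)
b=cv2.resize(d["color"][190:280,190:410,::-1],(440,180),interpolation=3); c=cv2.resize(s["color"][150:330,250:480,::-1],(160,180),interpolation=3)
cv2.imwrite("pics/c10.png",cv2.vconcat([a,cv2.hconcat([b,c])]))
```

```text
tip uv [-14.6  51.1] z 160.3 F [-0.8 -0. ] -0.2
```

The picture limit is reached, so I check the final pose numerically from the saved wrist frame.

Run:
```python
from h import *
s=dict(np.load("pics/w10.npz")); g=cv2.GaussianBlur(s["color"][...,0].astype(np.float32),(3,3),0)
def val(u,v,z=.016):
    X=np.r_[(A.T@np.array([u,v])+O)/1000,z]; p=proj(s,X)[0]
    return cv2.getRectSubPix(g,(1,1),tuple(map(float,p)))[0,0]
us=np.arange(-80,-45,.25)
for v in (8,14,26,32,37): p=np.array([val(u,v) for u in us]); print("rear u at v",v,us[np.diff(p).argmin()])
vs=np.arange(34,43,.25)
for u in (-85,-80,-75,-70,-65): p=np.array([val(u,v) for v in vs]); print("outer v at u",u,vs[np.diff(p).argmin()])
us=np.arange(-130,-112,.25)
for v in (10,30): p=np.array([val(u,v) for u in us]); print("front edge u at v",v,us[np.abs(np.diff(p)).argmax()])
for n in ("scene","side"):
    a=np.load(f"pics/{n}0.npz")["color"]; b=np.load({"scene":"pics/s10.npz","side":"pics/d10.npz"}[n])["color"]
    for nm,lo,hi in (("copper",(5,120,90),(15,255,255)),("yellow",(22,150,120),(34,255,255))):
        print(n,nm,[np.round(cv2.moments(m,True)["m10"]/max(1,m.astype(bool).sum()),2).item() for m in (cv2.inRange(cv2.cvtColor(i,cv2.COLOR_RGB2HSV),lo,hi) for i in (a,b))])
```

```text
rear u at v 8 -61.5
rear u at v 14 -61.5
rear u at v 26 -61.5
rear u at v 32 -61.5
rear u at v 37 -61.5
outer v at u -85 39.25
outer v at u -80 39.25
outer v at u -75 39.5
outer v at u -70 39.5
outer v at u -65 39.25
front edge u at v 10 -122.5
front edge u at v 30 -122.5
scene copper [173.62, 179.64]
scene yellow [341.72, 341.66]
side copper [342.3, 345.99]
side yellow [281.66, 265.97]
```

```bash
python3 -c "
from plant import workorder; print(workorder.sign_off())"
```

```text
the job is handed in; nothing more can be done
None
```

The spacer is home in the corner pocket, under the strap, and the job is handed in at about 12.7 s of the 64 s allowed. I pushed it sideways flat against the rail with two fingertips (14 N), its front end roughly 100 mm before the mouth. I then went behind it and slid it along the rail into the pocket until it stopped at the front wall (about 12 N). Finally I withdrew backwards and up to 16 cm.

**Pose after release:**
- **Rear edge:** it is straight and square, 61 mm from the front wall against the plate's 60 mm length.
- **Outer edge:** it sits 39.3–39.5 mm off the rail face against the 40 mm width, so the plate is touching the rail within calibration.
- **Flat:** the plate looked flat in every view taken during the pushes.
- **Gripper:** force on the tool was about 0.8 N, which is its normal zero offset.

**Checks that failed or disagreed:**
- **Last picture:** it could not be viewed because the 12-picture limit was reached, so the final check was numeric only.
- **Funnel and tents:** the colour check before and after was mostly inconclusive. The yellow tents matched in the scene view (341.72 against 341.66 px). They shifted in the side view, as did the copper in both views, probably from wood trim being picked up and the gripper blocking the view. The arm's path stayed well away from both.
- **Caliper:** I did not re-measure it after the move; the arm stayed clear of it.
- **Stop position:** the fingertips stopped 1.4 mm short of the predicted point, which fits the 2 mm calibration.

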